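Put a wheel on the run-out stand

TASK

Lift the steel setting bar off the run-out stand and lay it back in the notches of its blue rack, centred. Then lift the wheel with its axle out of the wooden cradle and lay the axle across the stand's two notched posts, with the wheel midway between the posts and the copper sleeve on the side of the yellow post. Lower both gently into their notches rather than letting them fall, let go, and leave the other things on the bench where they are.

Things in the scene. Friction and masses are not known exactly. Their poses are not given: they have to be found in the camera images.
- stand: Fixed run-out stand. Dark base, x -100 to 50, y -80 to 80, 14 mm thick. Two posts 8 mm thick (y), 36 wide (x) at y = -65 (bare) and +65 mm (all yellow), tops 113.5 mm above the bench, each with an open 90 degree V notch across x, 24 mm wide, 12 deep. Dial gauge at x = -85 mm, 82 mm tall. Origin: on the bench, midway between the posts; z up; an axle in both notches runs along y.
- stand_seat (a point): Where the middle of the 12 mm axle lies when it rests in both notches of the stand: 110 mm above the stand's origin, midway between the posts; axes as the stand's (y along the axle, towards the yellow post).
- rack: Blue rack for the bar, fixed, empty at the start. Base 90 (x) x 140 (y) mm, 12 mm thick; two notched posts, 10 mm thick, 36 wide, at y = -55 and +55 mm, tops 63.5 mm above the bench, same V notches as the stand. Origin: on the bench, in the middle; z up; the bar lies along y.
- rack_seat (a point): Where the middle of the bar lies when it rests in both notches of the rack: 60 mm above the rack's origin; axes as the rack's (y along the bar).
- cradle: Wooden cradle that holds the wheel at the start, fixed. Base 110 (x) x 130 (y) mm, 10 mm thick; two notched posts, 14 mm thick, 50 wide, at y = -50 and +50 mm, tops 65.5 mm above the bench. The axle lies along y, its axis 62 mm above the bench. Origin: on the bench, in the middle.
- bar: Setting bar: steel rod 12 mm in diameter, 160 mm long, with an aluminium collar 26 mm in diameter, 34 mm long, with two red bands, around its middle. About 0.22 kg. Starts in the stand's notches. Origin: its middle, on the axis; y along the rod (both ends alike); it may be rolled about y by any amount.
- wheel: Black wheel, brown rim, 90 mm in diameter, 14 thick (flat faces), fixed on a steel axle 12 mm in diameter, 160 long. About 0.42 kg. Starts upright in the cradle. Origin: its centre, on the axle; y along the axle to the copper sleeve's side (sleeve 20 mm in diameter, 7 to 29 mm from the centre); other side: black boss 18 mm in diameter, to 13 mm from the centre. May be rolled about y.
- copper_sleeve (a point): Middle of the copper sleeve, on the axle, 18 mm from the wheel's centre.
- spare_disc: Loose black disc, 90 mm in diameter, 14 mm high, lying flat with a copper-coloured centre. Leave alone. Origin: centre of its underside.
- grease_jar: Loose jar with a yellow label and black cap, 56 mm in diameter, 60 mm high. Leave alone. Origin: centre of its underside.
- screwdriver: Loose red and yellow screwdriver, 200 mm long, 30 mm thick at the handle, lying along its x axis, handle to -x. Leave alone. Origin: on the bench, below the front end of the handle.
- bush_ring: Loose brass bush, 36 mm in diameter, 20 mm high. Leave alone. Origin: centre of its underside.
Not all that is in view belongs to the job. Several things look just like the rack: the one meant starts farthest from the robot's base.

How it is judged:
On the way, in this order (a step that is already met when the one before it is completed fails the run):
1. the setting bar rests in both notches of its blue rack, let go (x of bar in the frame of rack_seat between -0.004 and 0.004 m and y of bar in the frame of rack_seat between -0.012 and 0.012 m and z of bar in the frame of rack_seat between -0.004 and 0.004 m and angle between the y axis of bar and the y axis of rack_seat, either way round below 0.05 rad and contact force between bar and the fingers below 0.01 N), for 0.2 s.
2. the wheel's axle rests in both notches of the stand, copper sleeve on the yellow post's side, let go (x of wheel in the frame of stand_seat between -0.004 and 0.004 m and y of wheel in the frame of stand_seat between -0.01 and 0.01 m and z of wheel in the frame of stand_seat between -0.004 and 0.004 m and angle between the y axis of wheel and the y axis of stand_seat, either way round below 0.05 rad and contact force between wheel and the fingers below 0.01 N and y of copper_sleeve in the frame of stand_seat above 0.005 m), for 0.2 s.
At the end, for the whole second after the job is handed in: The bar lies in both rack notches and the wheel's axle in both stand notches: middles within 4 mm of the seats across and in height, along the axis 12 mm (bar) and 10 mm (wheel), aligned within 0.05 rad; copper sleeve on the yellow post's side; both released and at rest (all of step 1 and all of step 2 and linear speed of each of bar, wheel below 0.02 m/s and angular speed of each of bar, wheel below 0.5 rad/s); the robot touches nothing.
It fails at once if the wheel is let fall: it moves faster than 0.4 m/s while the fingers do not touch it (contact force between wheel and the fingers below 0.01 N and linear speed of wheel above 0.4 m/s).
It fails at once if the bar is let fall: it moves faster than 0.4 m/s while the fingers do not touch it (contact force between bar and the fingers below 0.01 N and linear speed of bar above 0.4 m/s).
It fails at once if a bystander (spare disc, grease jar, screwdriver or brass bush) is shifted by more than 25 mm (distance of any of spare_disc, grease_jar, screwdriver, bush_ring from where it was at the start of the episode above 0.025 m).
It also fails if it takes over 69 s, if anything falls off the work surface, if the arm or the gripper's body presses on something with over 40 N, if the wrist force passes 120 N, or if a joint passes its speed limit or range.

ROBOT

A 7-joint arm with a two-finger parallel gripper is mounted at the origin on the work surface. World frame = base frame: x ahead of the robot, y to its left, z up, the work surface at z = 0. Lengths are in m, angles in rad, forces in N, time in s.
With the tool pointing down it reaches from about 0.35 to 0.9 m from the base axis. Payload 7.2 kg.
Tool frame: the origin (TCP) lies on the centre line of the jaws, within the pads' length; the fingertips stand 25 mm ahead of it and the grasp point (between the pads) lies 6 mm ahead of it; z points along the fingers, x is the direction in which the jaws open and shut, and the axes are right-handed (so a half turn about z gives the same grasp; the last joint's range is limited). The gripper opens to 85 mm and grips with 20 to 120 N. Pads are 22 mm wide; open, the fingers measure 114 mm over their backs; the gripper's body (76 mm by 85 mm) begins 54 mm behind the grasp point. The pads swing forward as they close: fully open they stand 13 mm farther back than shut.
Start: joints at [-1.36, 0.411, -0.013, 1.596, 0.006, 1.134, -0.082], TCP at [0.172, 0.601, 0.256] pointing down, gripper open.
Joint ranges: [-2.95, 2.95], [-0.29, 1.99], [-1.47, 1.44], [0.14, 2.54], [-1.03, 4.17], [0.13, 1.85], [-2.86, 2.86]. Speed limits (rad/s): [2.39, 2.39, 3.01, 3.01, 3.14, 3.14, 3.14].

INTERFACE

Orientations are given as [roll, pitch, yaw] about the fixed x, y, z axes, in that order (R = Rz(yaw) Ry(pitch) Rx(roll)).
In Python, from plant import env gives the robot as it stands.
- The arm moves only by the tool send_rows, never from a script. Its argument "moves" is a list of rows, each a list of 7 numbers: the shift along the tool's x, y, z in m, then the turn, a rotation vector about the tool's x, y, z in degrees, then the opening, from 0 (shut) to 1 (fully open). A call has 1 to 5 rows; each row is the pose to reach, as a shift and turn from the pose commanded when the call began, along the tool's axes at that moment; what a row does not reach only later rows make up. A row lasts 1/12 s, in which the tool goes at most 41.7 mm and 7.16 degrees, less where a joint would pass 70% of its speed; a pose out of reach is approached as far as the arm can. A call with a gripper value outside its range is refused whole. The fingers move at their own pace and stop on an object; "squeeze" is the grip in N (left out, the last holds). Time passes only in rows, so rows that repeat a pose let the fingers close. It gives the time, the measured TCP pose, the force and the opening at its end, in the units of the state.
- env.sense(): the state, without advancing time (a new reading comes with each control period).
- env.read_camera(name): name is "scene" or "top" or "wrist"; returns (picture, depth): 480x640x3 uint8, red, green, blue; 480x640 float32, m along the optical axis (not along the pixel's ray), 0 where there is no reading.
- env.camera_info(name): a dict with "fx", "fy", "cx", "cy" (pixels), "camera_from_world" (4x4, takes a point from world to camera coordinates). Camera axes: x right, y up, looking along -z (the intrinsics and any distortion apply to the point x, -y, -z); pixel columns grow to the right and rows downward; lengths in m; the calibration is good to about 2 mm. A picture is of the moment at which its call begins: read the wrist's pose just before it. camera_info takes no time and is no camera call; for the wrist camera it gives the pose at the moment of the call.
- env.job_done(): hands the job in, once; it reports no verdict.
The state is a dict: "t": time; "joints": joint angles; "dq": joint speeds; "joint_efforts": joint torques, N m; "position": TCP position; "tool_rot": TCP orientation; "wrist_force": force on the tool from outside, world axes, zero at the start; "moment": the same for the moment, N m; "grip_width": finger opening in m.
Only numpy, scipy, OpenCV 4.12 (cv2) and the standard library are available. Lean on these libraries where they do the work, as an engineer would, in place of code of your own. Each camera call takes 0.05 s, during which the arm holds its last target. There are 200 camera calls.

## Working session

There is one attempt and no reset: what is moved stays moved. The work goes in short steps, Python scripts to look and compute and a tool call to move; the robot and the scene stay as the last step left them, time stands still between calls to the robot, and variables do not carry over. Pictures are saved under pics/ and viewed, about 8 in all and at most 12, crops included, and the job is handed in when it is done.

Besides the shell and the picture viewer there is one more tool, called after ">>>" in YAML: its name, and indented under it one key for each argument. send_rows: Moves the arm, as the interface text tells. Its arguments: {"type":"object","properties":{"moves":{"type":"array","items":{"type":"array","items":{"type":"number"}}},"squeeze":{"type":"number"}},"required":["moves"]}

```bash
ls; mkdir -p pics; cat > h.py <<'E'
import numpy as np, cv2
from plant import env
from scipy.spatial.transform import Rotation as R
def look(name,fn=None):
    ci=env.camera_info(name); im,d=env.read_camera(name)
    if fn: cv2.imwrite('pics/'+fn,im[:,:,::-1])
    return im,d,ci
def cloud(d,ci):
    v,u=np.mgrid[:480,:640]
    P=np.stack([(u-ci['cx'])/ci['fx']*d,-(v-ci['cy'])/ci['fy']*d,-d,np.ones_like(d)],-1)
    return (P@np.linalg.inv(ci['camera_from_world']).T)[...,:3]
E
python3 - <<'E'
from h import *
s=env.sense(); print(s)
for n in ('top','scene'):
    im,d,ci=look(n,n+'.png'); print(ci)
    np.savez(n+'.npz',im=im,d=d,P=cloud(d,ci))
E
```

```text
pics
{'t': 0.0, 'joints': array([-1.36020038,  0.41192841, -0.01273824,  1.597035  ,  0.00560621,
        1.13426758, -0.08221153]), 'dq': array([-0.00116656,  0.0001125 ,  0.0002164 ,  0.00050087, -0.00049604,
       -0.00032752, -0.00047065]), 'joint_efforts': array([-6.45803702e-04, -6.00616336e+01,  6.82123359e-01, -2.99408805e+01,
        1.38933398e-02,  1.03075083e-02, -7.93941808e-06]), 'position': array([0.17190063, 0.60043563, 0.25543882]), 'tool_rot': array([3.14148429e+00, 1.59897237e-03, 1.29204002e+00]), 'wrist_force': array([-0.13942682, -0.61500143,  0.22649474]), 'moment': array([-0.01091765, -0.00465815,  0.00998873]), 'grip_width': 0.08535297105206308}
{'fx': 480.89048483190743, 'fy': 480.89048483190743, 'cx': 312.8429420381064, 'cy': 240.1197418837334, 'camera_from_world': array([[-0.02381661, -0.9994273 , -0.02403834,  0.03191471],
       [ 0.99410009, -0.02622113,  0.10524949, -0.53739433],
       [-0.10581953, -0.02138983,  0.99415527, -0.96295533],
       [ 0.        ,  0.        ,  0.        ,  1.        ]])}
{'fx': 567.7610669554797, 'fy': 567.7610669554797, 'cx': 317.0182509714596, 'cy': 240.19088309144854, 'camera_from_world': array([[ 0.05701846,  0.99836903,  0.00286   , -0.05027629],
       [-0.67892079,  0.03667361,  0.73329504,  0.30439772],
       [ 0.73199416, -0.04375307,  0.67990456, -1.58520737],
       [ 0.        ,  0.        ,  0.        ,  1.        ]])}
```

View pics/top.png

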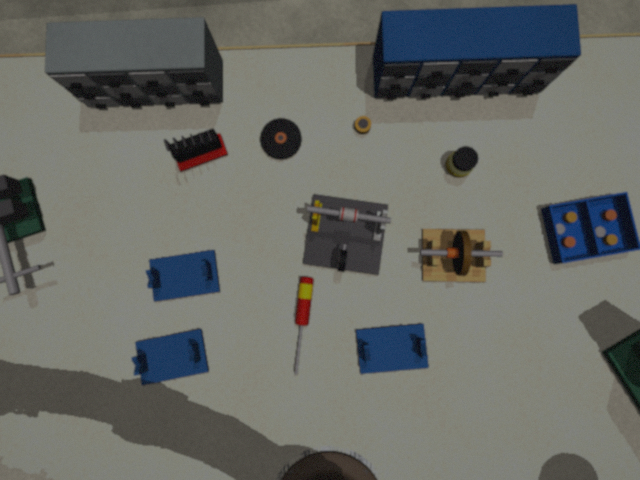

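View pics/scene.png

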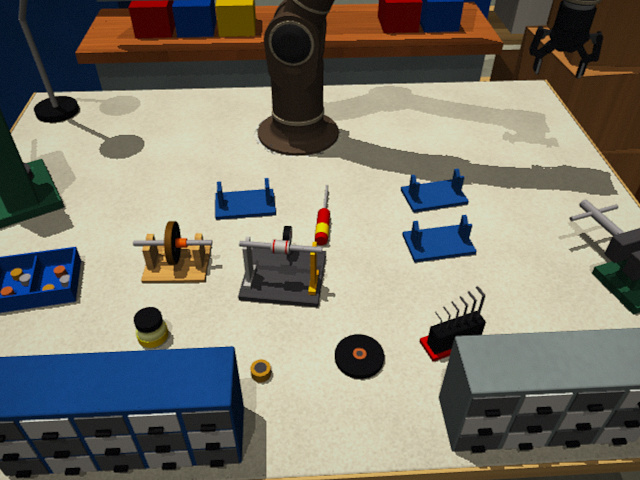

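The top view shows the stand at about (345,235) with the yellow post on the left, the wheel and cradle at (460,253) with the copper sleeve on the left, and three blue racks at (185,275), (170,357) and (391,348). The one at (185,275) looks farthest from the base. The scene view agrees. Next I'll measure.

```bash
cat > m.py <<'E'
from h import *
def box(P,im,roi):
    u0,u1,v0,v1=roi; return P[v0:v1,u0:u1].reshape(-1,3),im[v0:v1,u0:u1].reshape(-1,3).astype(int)
def rect(p,t):
    (c,s,a)=cv2.minAreaRect(p[:,:2].astype(np.float32)); print(t,len(p),'c',np.round(c,4),'size',np.round(s,4),'ang',round(a,2),'z',np.round(np.percentile(p[:,2],[5,50,95]),4))
def axis(p,t):
    c=np.median(p[:,:2],0); q=p[:,:2]-p[:,:2].mean(0); w=np.linalg.svd(q,full_matrices=False)[2][0]; w*=np.sign(w[1])
    s=q@w; print(t,len(p),'mid',np.round(p[:,:2].mean(0)+w*(s.min()+s.max())/2,4),'L',round(np.ptp(s),4),'dir deg from y',round(np.degrees(np.arctan2(-w[0],w[1])),2),'zmax',np.round(np.percentile(p[:,2],[50,90,98]),4))
E
python3 - <<'E'
from m import *
f=np.load('top.npz'); P,im=f['P'],f['im']
hsv=cv2.cvtColor(im,cv2.COLOR_RGB2HSV)
for n,r in dict(A=(130,235,240,310),B=(120,220,320,392),C=(345,440,315,380)).items():
    p,_=box(P,im,r); h,_=box(hsv,im,r) if 0 else (hsv[r[2]:r[3],r[0]:r[1]].reshape(-1,3),0)
    b=(h[:,0]>95)&(h[:,0]<125)&(h[:,1]>120)
    rect(p[b&(abs(p[:,2]-.012)<.006)],n+' base'); rect(p[b&(p[:,2]>.045)],n+' posts'); print(' r',np.linalg.norm(p[b][:,:2].mean(0)))
p,_=box(P,im,(290,400,190,240)); axis(p[(p[:,2]>.105)],'bar'); 
p,_=box(P,im,(290,400,190,280)); rect(p[abs(p[:,2]-.014)<.004],'standbase')
p,_=box(P,im,(400,510,220,290)); axis(p[abs(p[:,2]-.066)<.006],'axle'); rect(p[p[:,2]>.085],'wheel');rect(p[abs(p[:,2]-.010)<.004],'cradle base')
for n,r in dict(driver=(285,320,270,380),disc=(255,305,115,165),jar=(440,485,140,185),hex=(160,232,125,175)).items():
    p,_=box(P,im,r); rect(p[p[:,2]>.008],n)
E
```

```text
A base 2333 c [0.4733 0.2905] size [0.0856 0.1373] ang 7.04 z [0.0092 0.0123 0.0153]
A posts 226 c [0.4678 0.1728] size [0.3541 0.0528] ang 87.3 z [0.0466 0.0588 0.067 ]
 r 0.5541470295741948
B base 2467 c [0.3066 0.3164] size [0.0874 0.1382] ang 10.22 z [0.0093 0.0124 0.0154]
B posts 255 c [0.3485 0.1811] size [0.0491 0.4018] ang 17.72 z [0.0473 0.0577 0.0664]
 r 0.4400833893990034
C base 2568 c [ 0.3142 -0.1363] size [0.0873 0.1368] ang 3.66 z [0.0092 0.0122 0.0152]
C posts 230 c [ 0.3395 -0.0848] size [0.2315 0.0914] ang 62.77 z [0.0498 0.0605 1.0147]
 r 0.3427531050005497
bar 805 mid [ 0.5706 -0.0504] L 0.1595 dir deg from y -5.47 zmax [0.1155 0.1229 1.0147]
standbase 4117 c [ 0.5512 -0.0487] size [0.16   0.1505] ang 80.02 z [0.0114 0.0142 0.0169]
axle 800 mid [ 0.5005 -0.2723] L 0.1606 dir deg from y -2.32 zmax [0.0662 0.0697 0.0714]
wheel 409 c [ 0.4543 -0.1541] size [0.0719 0.297 ] ang 21.58 z [0.0871 0.1011 1.0147]
cradle base 1778 c [ 0.5009 -0.2803] size [0.1603 0.11  ] ang 87.55 z [0.0073 0.0102 0.0128]
driver 857 c [0.3626 0.0353] size [0.0557 0.1998] ang 81.91 z [0.0163 0.0267 0.0323]
disc 1347 c [0.6168 0.0652] size [0.3819 0.088 ] ang 7.34 z [0.011  0.0143 0.0174]
jar 759 c [ 0.5817 -0.1494] size [0.0561 0.4136] ang 37.67 z [0.0184 0.0584 0.0624]
hex 1598 c [0.5821 0.1599] size [0.4257 0.1157] ang 32.31 z [0.0103 0.0561 0.1137]
```

```bash
cat > meas.py <<'E'
from m import *
f=np.load('top.npz'); P,im,d=f['P'],f['im'],f['d']
hsv=cv2.cvtColor(im,cv2.COLOR_RGB2HSV)
def g(r): 
    s=np.s_[r[2]:r[3],r[0]:r[1]]; k=d[s].ravel()>0
    return P[s].reshape(-1,3)[k],hsv[s].reshape(-1,3)[k].astype(int)
p,h=g((130,235,240,310)); b=(h[:,0]>95)&(h[:,0]<125)&(h[:,1]>120)
rect(p[b&(abs(p[:,2]-.012)<.006)],'A base'); q=p[b&(p[:,2]>.05)]
rect(q,'posts')
for sgn in (1,-1):
    k=q[sgn*(q[:,1]-.29)>0]; rect(k,'post')
p,h=g((290,400,190,240)); axis(p[p[:,2]>.105],'bar'); y=(h[:,0]>20)&(h[:,0]<35)&(h[:,1]>150)&(p[:,2]>.095); rect(p[y],'yellow post')
r=((h[:,0]<8)|(h[:,0]>172))&(h[:,1]>90)&(p[:,2]>.1); rect(p[r],'red bands'); rect(p[p[:,2]>.119],'collar')
p,h=g((290,400,190,280)); q=p[abs(p[:,2]-.014)<.004]; rect(q,'standbase')
p,h=g((400,510,220,290)); axis(p[abs(p[:,2]-.066)<.005],'axle'); rect(p[p[:,2]>.08],'wheel');rect(p[abs(p[:,2]-.010)<.003],'cradle base')
o=(h[:,0]<15)&(h[:,1]>140)&(p[:,2]>.064); rect(p[o],'copper')
for n,r in dict(driver=(285,320,270,380),disc=(255,305,115,165),jar=(440,485,140,185),hex=(160,232,125,175)).items():
    p,_=g(r); rect(p[p[:,2]>.008],n)
E
python3 meas.py
```

```text
A base 2333 c [0.4733 0.2905] size [0.0856 0.1373] ang 7.04 z [0.0092 0.0123 0.0153]
posts 190 c [0.473  0.2904] size [0.0353 0.1176] ang 6.9 z [0.0507 0.0594 0.0651]
post 82 c [0.466  0.3448] size [0.0345 0.008 ] ang 7.29 z [0.0505 0.0592 0.0645]
post 108 c [0.4794 0.2374] size [0.0354 0.0107] ang 7.24 z [0.0514 0.0595 0.0654]
bar 780 mid [ 0.5752 -0.051 ] L 0.1597 dir deg from y -9.98 zmax [0.1154 0.1221 0.1244]
yellow post 50 c [0.5867 0.0109] size [0.0078 0.0355] ang 80.37 z [0.1033 0.1122 0.1155]
red bands 34 c [ 0.5755 -0.0513] size [0.0263 0.0252] ang 77.95 z [0.1164 0.1214 0.1247]
collar 174 c [ 0.5767 -0.0394] size [0.0834 0.0214] ang 84.6 z [0.1194 0.1218 0.1247]
standbase 4117 c [ 0.5512 -0.0487] size [0.16   0.1505] ang 80.02 z [0.0114 0.0142 0.0169]
axle 748 mid [ 0.5004 -0.2722] L 0.1606 dir deg from y -2.41 zmax [0.0662 0.0693 0.0706]
wheel 429 c [ 0.5019 -0.2721] size [0.0163 0.0816] ang 87.59 z [0.0832 0.0989 0.1071]
cradle base 1662 c [ 0.5008 -0.2838] size [0.1531 0.11  ] ang 87.54 z [0.0076 0.0101 0.0125]
copper 133 c [ 0.4996 -0.2583] size [0.0767 0.0297] ang 0.68 z [0.066  0.0712 0.1012]
driver 838 c [0.3644 0.0479] size [0.0303 0.1998] ang 81.91 z [0.0162 0.0266 0.0316]
disc 1335 c [0.7618 0.0841] size [0.0863 0.0904] ang 89.93 z [0.0109 0.0143 0.0172]
jar 752 c [ 0.6915 -0.2918] size [0.0535 0.0527] ang 82.07 z [0.0183 0.0584 0.0623]
hex 1583 c [0.7346 0.2578] size [0.0504 0.1121] ang 22.19 z [0.0103 0.0556 0.1095]
```

>>> send_rows:
  moves:
    - [0,0,0,0,0,5.6,1]
    - [0,0,0,0,0,11.2,1]
    - [0,0,0,0,0,16.8,1]
    - [0,0,0,0,0,22.4,1]
    - [0,0,0,0,0,28,1]

```text
t: 0.52
position: [0.172, 0.6006, 0.2558]
tool_rot: [3.141, 0.001, 0.798]
wrist_force: [-0.8, 1.1, -0.0]
grip_width: 0.0852
```

>>> send_rows:
  moves:
    - [0,0,0,0,0,5.6,1]
    - [0,0,0,0,0,11.2,1]
    - [0,0,0,0,0,16.8,1]
    - [0,0,0,0,0,22.4,1]
    - [0,0,0,0,0,28,1]

```text
t: 0.93
position: [0.1719, 0.6006, 0.2558]
tool_rot: [3.141, 0.0, 0.31]
wrist_force: [-0.5, 0.0, -0.6]
grip_width: 0.0854
```

>>> send_rows:
  moves:
    - [0,0,0,0,0,5.6,1]
    - [0,0,0,0,0,11.2,1]
    - [0,0,0,0,0,16.8,1]
    - [0,0,0,0,0,22.4,1]
    - [0,0,0,0,0,28,1]

```text
t: 1.35
position: [0.1719, 0.6006, 0.2558]
tool_rot: [3.141, 0.0, -0.179]
wrist_force: [0.3, -0.1, -0.6]
grip_width: 0.0847
```

```bash
cat > go.py <<'E'
import sys
from h import *
x,y,z,yaw=map(float,sys.argv[1:5]); s=env.sense(); A=R.from_euler('xyz',s['tool_rot']); T=R.from_euler('xyz',[np.pi,0,np.radians(yaw)])
print('t',round(s['t'],2),'pos',np.round(s['position'],4),'rpy',np.round(np.degrees(s['tool_rot']),2),'F',np.round(s['wrist_force'],1),'w',round(s['grip_width'],4))
print('shift mm',np.round(A.inv().apply(np.array([x,y,z])-s['position'])*1e3,1),'turn',np.round((A.inv()*T).as_rotvec(degrees=True),2))
E
python3 go.py .5752 -.0510 .256 -10
```

```text
t 1.35 pos [0.1719 0.6006 0.2558] rpy [179.94   0.   -10.25] F [ 0.3 -0.1 -0.6] w 0.0847
shift mm [5.128e+02 5.695e+02 3.000e-01] turn [ 0.06  0.   -0.25]
```

>>> send_rows:
  moves:
    - [0.0256,0.0285,0,0,0,0,1]
    - [0.0512,0.057,0,0,0,0,1]
    - [0.0768,0.0855,0,0,0,0,1]
    - [0.1024,0.114,0,0,0,0,1]
    - [0.128,0.1425,0,0,0,0,1]

```text
t: 1.77
position: [0.2739, 0.4365, 0.2559]
tool_rot: [3.141, 0.0, -0.174]
wrist_force: [0.8, 0.3, 0.2]
grip_width: 0.0854
```

>>> send_rows:
  moves:
    - [0.0256,0.0285,0,0,0,0,1]
    - [0.0512,0.057,0,0,0,0,1]
    - [0.0768,0.0855,0,0,0,0,1]
    - [0.1024,0.114,0,0,0,0,1]
    - [0.128,0.1425,0,0,0,0,1]

```text
t: 2.18
position: [0.3752, 0.274, 0.2562]
tool_rot: [-3.141, 0.0, -0.174]
wrist_force: [0.4, 1.4, -0.2]
grip_width: 0.0854
```

>>> send_rows:
  moves:
    - [0.0256,0.0285,0,0,0,0,1]
    - [0.0512,0.057,0,0,0,0,1]
    - [0.0768,0.0855,0,0,0,0,1]
    - [0.1024,0.114,0,0,0,0,1]
    - [0.128,0.1425,0,0,0,0,1]

```text
t: 2.6
position: [0.4766, 0.1116, 0.2563]
tool_rot: [-3.141, 0.0, -0.174]
wrist_force: [1.7, -0.4, -0.2]
grip_width: 0.0853
```

>>> send_rows:
  moves:
    - [0.0256,0.0285,0,0,0,0,1]
    - [0.0512,0.057,0,0,0,0,1]
    - [0.0768,0.0855,0,0,0,0,1]
    - [0.1024,0.114,0,0,0,0,1]
    - [0.128,0.142,0,0,0,0,1]

```text
t: 3.02
position: [0.5781, -0.0503, 0.256]
tool_rot: [-3.142, 0.001, -0.174]
wrist_force: [0.6, 0.4, 0.2]
grip_width: 0.0855
```

```bash
python3 go.py .5752 -.0510 .116 -10; python3 - <<'E'
from m import *
im,d,ci=look('wrist','w1.png'); P=cloud(d,ci); ok=d>0
np.savez('w1.npz',im=im,d=d,P=P)
p=P[ok]; axis(p[(p[:,2]>.105)&(p[:,2]<.13)],'bar'); rect(p[(p[:,2]>.119)&(p[:,2]<.13)],'collar'); rect(p[abs(p[:,2]-.014)<.004],'base')
E
```

```text
t 3.02 pos [ 0.5781 -0.0503  0.256 ] rpy [-1.80e+02  3.00e-02 -9.95e+00] F [0.6 0.4 0.2] w 0.0855
shift mm [ -2.7   1.2 140. ] turn [-0.    0.03  0.05]
bar 5379 mid [ 0.5784 -0.0517] L 0.1601 dir deg from y -9.85 zmax [0.1157 0.1225 0.1237]
collar 1274 c [ 0.5786 -0.0515] size [0.0343 0.0215] ang 79.25 z [0.1195 0.1223 0.124 ]
base 36653 c [ 0.5768 -0.1173] size [0.6165 0.4072] ang 5.36 z [0.0108 0.0142 0.0159]
```

View pics/w1.png

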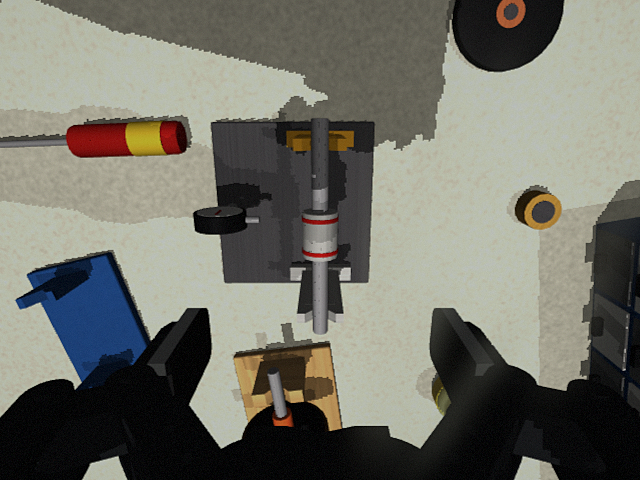

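The wrist view shows the collar at (320,235), with the jaws straddling its line. The measurement agrees with the top camera within 3 mm. Now I'll descend and grip.

>>> send_rows:
  moves:
    - [0,0.001,0.03,0,0,0,1]
    - [0,0.001,0.06,0,0,0,1]
    - [0,0.001,0.09,0,0,0,1]
    - [0,0.001,0.115,0,0,0,1]
    - [0,0.001,0.13,0,0,0,1]

```text
t: 3.48
position: [0.5757, -0.0494, 0.1231]
tool_rot: [3.141, 0.004, -0.174]
wrist_force: [0.3, 0.3, 0.0]
grip_width: 0.0851
```

>>> send_rows:
  moves:
    - [0,0,0.005,0,0,0,1]
    - [0,0,0.01,0,0,0,1]
    - [0,0,0.01,0,0,0,0.6]
    - [0,0,0.01,0,0,0,0.45]
    - [0,0,0.01,0,0,0,0.35]
  squeeze: 60

```text
t: 3.9
position: [0.5782, -0.0497, 0.1174]
tool_rot: [-3.141, -0.002, -0.174]
wrist_force: [0.1, 0.4, -0.6]
grip_width: 0.0516
```

>>> send_rows:
  moves:
    - [0,0,0,0,0,0,0.2]
    - [0,0,0,0,0,0,0.1]
    - [0,0,0,0,0,0,0]
    - [0,0,0,0,0,0,0]
    - [0,0,0,0,0,0,0]

```text
t: 4.32
position: [0.578, -0.0496, 0.1172]
tool_rot: [-3.141, -0.001, -0.174]
wrist_force: [-1.3, -0.0, 5.7]
grip_width: 0.0243
```

>>> send_rows:
  moves:
    - [0,0,0,0,0,0,0]
    - [0,0,-0.005,0,0,0,0]
    - [0,0,-0.015,0,0,0,0]
    - [0,0,-0.03,0,0,0,0]
    - [0,0,-0.05,0,0,0,0]

```text
t: 4.73
position: [0.5765, -0.0497, 0.1662]
tool_rot: [3.141, 0.003, -0.174]
wrist_force: [0.4, 0.4, -2.2]
grip_width: 0.0242
```

```bash
python3 go.py .473 .2905 .186 7; python3 - <<'E'
from m import *
im,d,ci=look('wrist'); P=cloud(d,ci); p=P[d>0]; z=env.sense()['position'][2]
axis(p[abs(p[:,2]-z+.002)<.015],'bar')
E
```

```text
t 4.73 pos [ 0.5765 -0.0497  0.1662] rpy [ 1.7995e+02  1.5000e-01 -9.9800e+00] F [ 0.4  0.4 -2.2] w 0.0242
shift mm [-160.9 -317.1  -19.6] turn [  0.03   0.16 -16.98]
bar 17936 mid [ 0.58   -0.0331] L 0.122 dir deg from y -9.82 zmax [0.1656 0.1733 0.1804]
```

>>> send_rows:
  moves:
    - [-0.016,-0.031,-0.01,0,0,0,0]
    - [-0.032,-0.063,-0.02,0,0,0,0]
    - [-0.048,-0.095,-0.025,0,0,0,0]
    - [-0.064,-0.127,-0.025,0,0,0,0]
    - [-0.08,-0.159,-0.025,0,0,0,0]

```text
t: 5.2
position: [0.5257, 0.1222, 0.1921]
tool_rot: [-3.141, -0.001, -0.175]
wrist_force: [0.9, 1.1, -2.4]
grip_width: 0.0242
```

>>> send_rows:
  moves:
    - [-0.016,-0.032,0,0,0,-3,0]
    - [-0.032,-0.064,0,0,0,-6,0]
    - [-0.048,-0.096,0,0,0,-10,0]
    - [-0.064,-0.128,0,0,0,-14,0]
    - [-0.081,-0.16,0,0,0,-17,0]

```text
t: 5.62
position: [0.4735, 0.2938, 0.1918]
tool_rot: [-3.141, -0.001, 0.126]
wrist_force: [0.9, 0.6, -1.8]
grip_width: 0.024
```

>>> send_rows:
  moves:
    - [0,0,0,0,0,0,0]
    - [0,0,0,0,0,0,0]

```text
t: 5.78
position: [0.4729, 0.2949, 0.1913]
tool_rot: [-3.141, 0.0, 0.127]
wrist_force: [0.3, -1.9, -1.9]
grip_width: 0.0244
```

```bash
python3 go.py .473 .2925 .075 7; python3 - <<'E'
from m import *
im,d,ci=look('wrist','w2.png'); P=cloud(d,ci); hsv=cv2.cvtColor(im,cv2.COLOR_RGB2HSV).astype(int)
b=(d>0)&(hsv[...,0]>95)&(hsv[...,0]<125)&(hsv[...,1]>120)&(np.hypot(P[...,0]-.473,P[...,1]-.29)<.12)
p=P[b]; rect(p[abs(p[:,2]-.012)<.005],'base'); q=p[(p[:,2]>.05)&(p[:,2]<.07)]; rect(q,'posts')
for s in (1,-1): rect(q[s*(q[:,1]-.29)>0],'post')
E
```

```text
t 5.78 pos [0.4729 0.2949 0.1913] rpy [-1.7998e+02  2.0000e-02  7.3000e+00] F [ 0.3 -1.9 -1.9] w 0.0244
shift mm [-1.000e-01  2.400e+00  1.163e+02] turn [-0.02  0.02  0.3 ]
base 11783 c [0.436  0.2878] size [0.166  0.1381] ang 7.28 z [0.0113 0.0125 0.0137]
posts 322 c [0.4676 0.3466] size [0.0358 0.0098] ang 7.34 z [0.0585 0.064  0.0652]
post 322 c [0.4676 0.3466] size [0.0358 0.0098] ang 7.34 z [0.0585 0.064  0.0652]Traceback (most recent call last):
  File "<stdin>", line 5, in <module>
  File "m.py", line 5, in rect
    (c,s,a)=cv2.minAreaRect(p[:,:2].astype(np.float32)); print(t,len(p),'c',np.round(c,4),'size',np.round(s,4),'ang',round(a,2),'z',np.round(np.percentile(p[:,2],[5,50,95]),4))
                                                                                                                                             ~~~~~~~~~~~~~^^^^^^^^^^^^^^^^^^
    return _quantile_unchecked(
        a, q, axis, out, overwrite_input, method, keepdims, weights)
    return _ureduce(a,
                    func=_quantile_ureduce_func,
    ...<5 lines>...
                    overwrite_input=overwrite_input,
                    method=method)
    r = func(a, **kwargs)
    result = _quantile(arr,
                       quantiles=q,
    ...<2 lines>...
                       out=out,
                       weights=wgt)
    slices_having_nans = np.isnan(arr[-1, ...])
                                  ~~~^^^^^^^^^
IndexError: index -1 is out of bounds for axis 0 with size 0
```

View pics/w2.png

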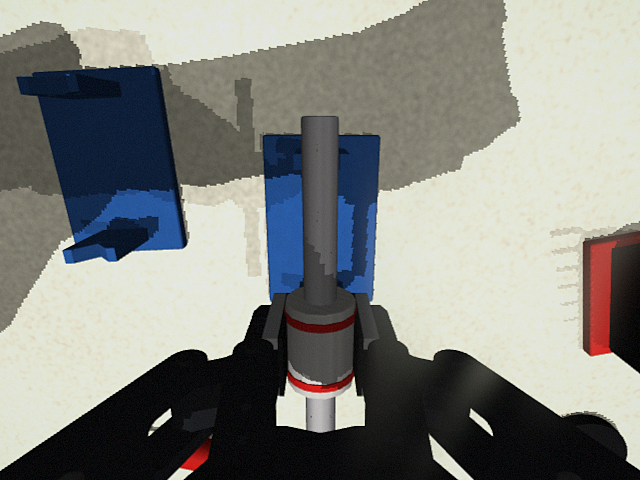

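The bar is held level at (320,200), over the blue rack and aligned with it. Now the descent.

>>> send_rows:
  moves:
    - [0.001,0.0015,0.025,0,0,0,0]
    - [0.001,0.0015,0.05,0,0,0,0]
    - [0.001,0.0015,0.075,0,0,0,0]
    - [0.001,0.0015,0.095,0,0,0,0]
    - [0.001,0.0015,0.105,0,0,0,0]

```text
t: 6.25
position: [0.475, 0.2886, 0.0842]
tool_rot: [3.139, 0.002, 0.12]
wrist_force: [0.1, -0.4, -1.6]
grip_width: 0.0239
```

>>> send_rows:
  moves:
    - [0,0,0.004,0,0,0,0]
    - [0,0,0.008,0,0,0,0]
    - [0,0,0.012,0,0,0,0]
    - [0,0,0.015,0,0,0,0]
    - [0,0,0.015,0,0,0,0]

```text
t: 6.67
position: [0.4755, 0.2911, 0.0716]
tool_rot: [-3.141, -0.001, 0.123]
wrist_force: [0.0, -0.6, -1.9]
grip_width: 0.024
```

```bash
python3 go.py .474 .2935 .067 7
```

```text
t 6.67 pos [0.4755 0.2911 0.0716] rpy [-1.7997e+02 -3.0000e-02  7.0200e+00] F [ 0.  -0.6 -1.9] w 0.024
shift mm [-1.2 -2.6  4.6] turn [-0.03 -0.03  0.02]
```

>>> send_rows:
  moves:
    - [-0.001,-0.0025,0.001,0,0,0,0]
    - [-0.001,-0.0025,0.002,0,0,0,0]
    - [-0.001,-0.0025,0.003,0,0,0,0]
    - [-0.001,-0.0025,0.004,0,0,0,0]
    - [-0.001,-0.0025,0.004,0,0,0,0]

```text
t: 7.08
position: [0.474, 0.2937, 0.0677]
tool_rot: [-3.141, -0.0, 0.123]
wrist_force: [-1.6, 0.6, 2.5]
grip_width: 0.0243
```

>>> send_rows:
  moves:
    - [0,0,0.0005,0,0,0,0]
    - [0,0,0.001,0,0,0,0]
    - [0,0,0.001,0,0,0,0]

```text
t: 7.33
position: [0.474, 0.2937, 0.0675]
tool_rot: [-3.14, -0.0, 0.123]
wrist_force: [-4.5, -0.8, 12.7]
grip_width: 0.0239
```

Contact: the notches are carrying the bar. I'll let go and back away.

>>> send_rows:
  moves:
    - [0,0,-0.0005,0,0,0,0]
    - [0,0,-0.0005,0,0,0,0.3]
    - [0,0,-0.0005,0,0,0,0.4]
    - [0,0,-0.0005,0,0,0,0.6]
    - [0,0,-0.0005,0,0,0,0.8]
  squeeze: 20

```text
t: 7.75
position: [0.4742, 0.2933, 0.0667]
tool_rot: [3.141, -0.0, 0.123]
wrist_force: [-0.1, 0.4, -0.1]
grip_width: 0.0569
```

>>> send_rows:
  moves:
    - [0,0,0,0,0,0,1]
    - [0,0,0,0,0,0,1]
    - [0,0,0,0,0,0,1]
    - [0,0,0,0,0,0,1]
    - [0,0,0,0,0,0,1]

```text
t: 8.17
position: [0.474, 0.2934, 0.0668]
tool_rot: [-3.142, 0.0, 0.123]
wrist_force: [-0.2, 0.8, -0.0]
grip_width: 0.0851
```

>>> send_rows:
  moves:
    - [0,0,-0.015,0,0,0,1]
    - [0,0,-0.045,0,0,0,1]
    - [0,0,-0.08,0,0,0,1]
    - [0,0,-0.12,0,0,0,1]
    - [0,0,-0.16,0,0,0,1]

```text
t: 8.58
position: [0.4736, 0.2928, 0.2282]
tool_rot: [3.141, 0.001, 0.122]
wrist_force: [0.0, 0.3, -0.1]
grip_width: 0.0853
```

```bash
python3 go.py .500 -.2525 .225 -2.4; python3 - <<'E'
from m import *
im,d,ci=look('wrist','w3.png'); P=cloud(d,ci)
p=P[(d>0)&(np.hypot(P[...,0]-.473,P[...,1]-.29)<.12)]; axis(p[(p[:,2]>.045)&(p[:,2]<.08)&(abs((p[:,0]-.474)*.992+(p[:,1]-.292)*.127)<.011)],'bar'); rect(p[(p[:,2]>.069)&(p[:,2]<.08)],'collar')
E
```

```text
t 8.58 pos [0.4736 0.2928 0.2282] rpy [1.7995e+02 5.0000e-02 7.0000e+00] F [ 0.   0.3 -0.1] w 0.0853
shift mm [-40.3 544.5   3.7] turn [0.06 0.04 9.4 ]
bar 4182 mid [0.4744 0.2915] L 0.16 dir deg from y 7.18 zmax [0.0659 0.0726 0.0738]
collar 1091 c [0.4748 0.2917] size [0.021  0.0341] ang 6.36 z [0.0695 0.0723 0.0739]
```

View pics/w3.png

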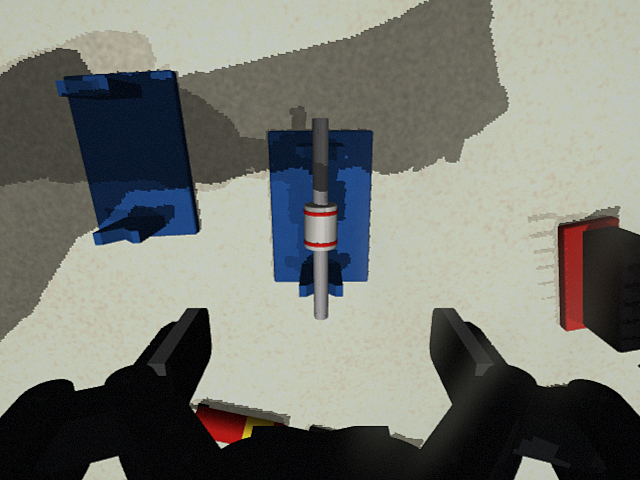

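The bar lies in the rack: middle at (0.474, 0.2915), axis z ≈ 60 mm, yaw 7.2°. Next is the wheel.

>>> send_rows:
  moves:
    - [-0.003,0.036,0,0,0,0,1]
    - [-0.006,0.072,0,0,0,0,1]
    - [-0.008,0.108,0,0,0,0,1]
    - [-0.011,0.144,0,0,0,0,1]
    - [-0.013,0.18,0,0,0,0,1]

```text
t: 9.05
position: [0.4828, 0.1115, 0.2269]
tool_rot: [-3.141, -0.0, 0.123]
wrist_force: [-0.1, -0.7, -0.1]
grip_width: 0.0855
```

>>> send_rows:
  moves:
    - [-0.003,0.036,0,0,0,0,1]
    - [-0.006,0.072,0,0,0,0,1]
    - [-0.008,0.108,0,0,0,0,1]
    - [-0.011,0.144,0,0,0,0,1]
    - [-0.013,0.18,0,0,0,0,1]

```text
t: 9.47
position: [0.4919, -0.0688, 0.227]
tool_rot: [-3.141, -0.001, 0.123]
wrist_force: [0.1, 0.5, 0.2]
grip_width: 0.0855
```

>>> send_rows:
  moves:
    - [-0.003,0.037,0,0,0,2,1]
    - [-0.006,0.074,0,0,0,4,1]
    - [-0.008,0.11,0,0,0,6,1]
    - [-0.011,0.146,0,0,0,8,1]
    - [-0.014,0.184,0,0,0,9.4,1]

```text
t: 9.88
position: [0.5008, -0.2528, 0.2268]
tool_rot: [-3.141, -0.0, -0.043]
wrist_force: [0.5, -0.1, 0.3]
grip_width: 0.0852
```

>>> send_rows:
  moves:
    - [0,0,0,0,0,0,1]
    - [0,0,0,0,0,0,1]

```text
t: 10.05
position: [0.4999, -0.2543, 0.2267]
tool_rot: [3.14, 0.0, -0.047]
wrist_force: [0.7, 0.8, -1.2]
grip_width: 0.0854
```

```bash
cat > wh.py <<'E'
import sys
from m import *
im,d,ci=look('wrist',sys.argv[1]); P=cloud(d,ci); h=cv2.cvtColor(im,cv2.COLOR_RGB2HSV).astype(int)
k=(d>0)&(np.hypot(P[...,0]-.5,P[...,1]+.272)<.11); p=P[k];h=h[k]
u=np.array([.042,.999]); 
axis(p[(abs(p[:,2]-.066)<.004)&(abs(p[:,0]-.5-.042*(p[:,1]+.272))<.01)],'axle'); rect(p[p[:,2]>.08],'wheel')
o=(h[:,0]<15)&(h[:,1]>140)&(p[:,2]>.066)&(p[:,2]<.075)&(abs(p[:,0]-.5)<.012)&(p[:,1]>-.268); rect(p[o],'copper')
E
python3 go.py .500 -.2525 .118 -2.4; python3 wh.py w4.png
```

```text
t 10.05 pos [ 0.4999 -0.2543  0.2267] rpy [ 1.7993e+02  2.0000e-02 -2.6700e+00] F [ 0.7  0.8 -1.2] w 0.0854
shift mm [ 1.000e-01 -1.900e+00  1.087e+02] turn [ 0.07  0.02 -0.27]
axle 2422 mid [ 0.5019 -0.2733] L 0.1598 dir deg from y -2.42 zmax [0.0673 0.0688 0.0695]
wheel 59035 c [ 0.5004 -0.2568] size [0.047  0.1496] ang 87.29 z [0.1073 0.2726 0.2915]
copper 632 c [ 0.5002 -0.2544] size [0.0235 0.0231] ang 87.92 z [0.0674 0.0712 0.0728]
```

View pics/w4.png

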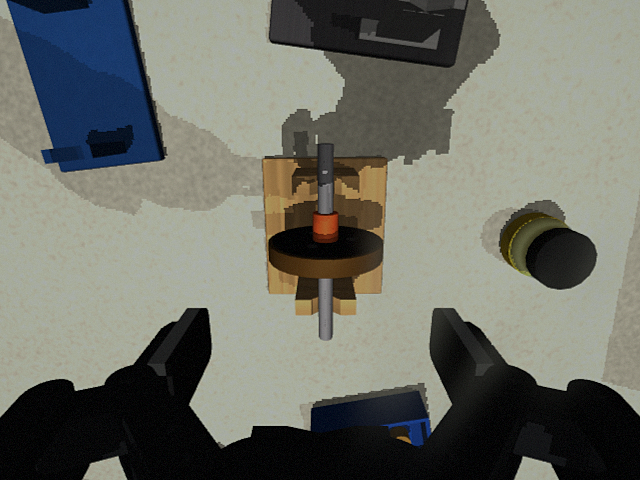

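The wrist view shows the wheel at (325,250), the copper sleeve at (325,225) above it on the +y side, and clear space around both for the fingers. I'll descend on the sleeve, slightly outboard to clear the wheel face.

>>> send_rows:
  moves:
    - [0.001,-0.0025,0.025,0,0,0,1]
    - [0.001,-0.0025,0.055,0,0,0,1]
    - [0.001,-0.0025,0.085,0,0,0,1]
    - [0.001,-0.0025,0.105,0,0,0,1]
    - [0.001,-0.0025,0.115,0,0,0,1]

```text
t: 10.52
position: [0.5012, -0.2461, 0.1091]
tool_rot: [-3.139, 0.004, -0.038]
wrist_force: [-0.2, 1.5, 0.3]
grip_width: 0.0856
```

>>> send_rows:
  moves:
    - [0,0,0.01,0,0,0,1]
    - [0,0,0.02,0,0,0,1]
    - [0,0,0.03,0,0,0,1]
    - [0,0,0.04,0,0,0,1]
    - [0,0,0.04,0,0,0,1]

```text
t: 10.93
position: [0.5015, -0.2484, 0.0703]
tool_rot: [-3.141, 0.002, -0.041]
wrist_force: [-0.3, -0.6, -0.1]
grip_width: 0.0853
```

```bash
python3 go.py .501 -.252 .070 -2.4
```

```text
t 10.93 pos [ 0.5015 -0.2484  0.0703] rpy [-1.7996e+02  9.0000e-02 -2.3500e+00] F [-0.3 -0.6 -0.1] w 0.0853
shift mm [-0.3  3.6  0.3] turn [-0.04  0.09  0.05]
```

>>> send_rows:
  moves:
    - [0,0.0015,0,0,0,0,1]
    - [0,0.003,0,0,0,0,0.8]
    - [0,0.003,0,0,0,0,0.6]
    - [0,0.003,0,0,0,0,0.5]
    - [0,0.003,0,0,0,0,0.4]
  squeeze: 90

```text
t: 11.35
position: [0.5021, -0.2521, 0.0722]
tool_rot: [3.141, -0.001, -0.042]
wrist_force: [0.3, -0.8, 0.1]
grip_width: 0.0387
```

>>> send_rows:
  moves:
    - [0,0,0,0,0,0,0.25]
    - [0,0,0,0,0,0,0.1]
    - [0,0,0,0,0,0,0]
    - [0,0,0,0,0,0,0]
    - [0,0,0,0,0,0,0]

```text
t: 11.77
position: [0.5037, -0.2521, 0.0726]
tool_rot: [3.141, -0.003, -0.041]
wrist_force: [5.2, 0.5, 3.0]
grip_width: 0.017
```

```bash
python3 go.py .501 -.252 .070 -2.4
```

```text
t 11.77 pos [ 0.5037 -0.2521  0.0726] rpy [179.96  -0.2   -2.33] F [5.2 0.5 3. ] w 0.017
shift mm [-2.7  0.   2.6] turn [ 0.04 -0.2   0.07]
```

>>> send_rows:
  moves:
    - [0,0,-0.004,0,0,0,0]
    - [0,0,-0.008,0,0,0,0]
    - [0,0,-0.014,0,0,0,0]
    - [0,0,-0.02,0,0,0,0]
    - [0,0,-0.026,0,0,0,0]

```text
t: 12.18
position: [0.5012, -0.252, 0.0981]
tool_rot: [-3.141, 0.001, -0.042]
wrist_force: [-0.6, -0.0, -4.7]
grip_width: 0.0174
```

>>> send_rows:
  moves:
    - [0,0,-0.02,0,0,0,0]
    - [0,0,-0.045,0,0,0,0]
    - [0,0,-0.07,0,0,0,0]
    - [0,0,-0.09,0,0,0,0]
    - [0,0,-0.095,0,0,0,0]

```text
t: 12.6
position: [0.5028, -0.2531, 0.1962]
tool_rot: [3.14, -0.004, -0.042]
wrist_force: [0.3, -0.7, -5.1]
grip_width: 0.0169
```

>>> send_rows:
  moves:
    - [0,0,0,0,0,0,0]
    - [0,0,0,0,0,0,0]

```text
t: 12.77
position: [0.5015, -0.2515, 0.1921]
tool_rot: [-3.141, 0.0, -0.041]
wrist_force: [-0.1, 0.5, -5.5]
grip_width: 0.017
```

```bash
python3 go.py .5795 -.0325 .193 -10; python3 - <<'E'
from m import *
im,d,ci=look('wrist','w5.png'); P=cloud(d,ci); p=P[d>0]
s=env.sense(); A=R.from_euler('xyz',s['tool_rot']); q=A.inv().apply(p-s['position'])
k=(abs(q[:,0])<.006)&(q[:,2]>-.02)&(q[:,2]<.03)&(q[:,1]<-.02)
for y in (-.1,-.09,-.08,-.07,-.06,-.05,-.04,-.03):
    m=k&(abs(q[:,1]-y)<.004); print(y,m.sum(),np.round([np.percentile(q[m][:,2],5),np.median(q[m][:,0])],4) if m.sum()>5 else '')
print('end',q[k][:,1].min())
im,d,ci=look('scene'); cv2.imwrite('pics/s2.png',cv2.resize(im[130:330,80:400,::-1],None,fx=2,fy=2))
E
```

```text
t 12.77 pos [ 0.5015 -0.2515  0.1921] rpy [-1.7996e+02  3.0000e-02 -2.3600e+00] F [-0.1  0.5 -5.5] w 0.017
shift mm [  68.9 -222.    -0.7] turn [-0.04  0.03  7.64]
-0.1 0 
-0.09 0 
-0.08 0 
-0.07 0 
-0.06 375 [0.0028 0.0007]
-0.05 771 [0.0027 0.0004]
-0.04 717 [0.0028 0.0004]
-0.03 678 [0.0029 0.0004]
end -0.0588205908965177
```

View pics/s2.png

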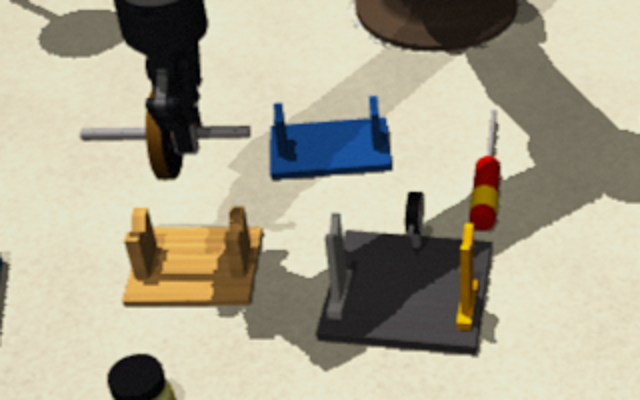

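View pics/w5.png

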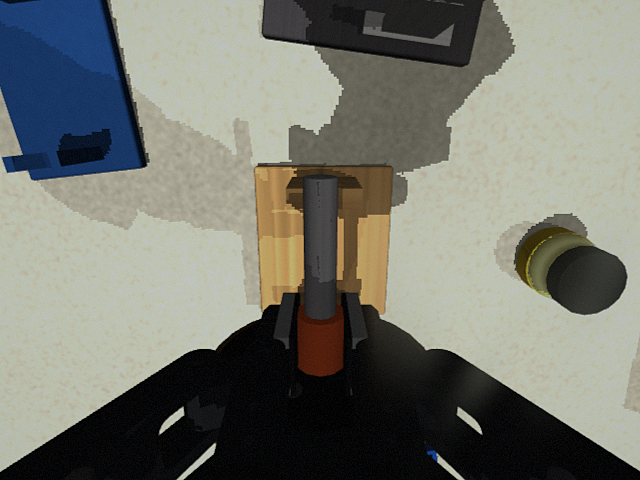

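The wheel is held level. In the scene view the axle runs from (85,133) to (248,131); in the wrist view it is centred at x = 320. The free end puts the wheel centre 21 mm from the TCP. Now to the stand.

>>> send_rows:
  moves:
    - [0.005,-0.016,-0.005,0,0,0,0]
    - [0.012,-0.038,-0.01,0,0,0,0]
    - [0.02,-0.062,-0.01,0,0,0,0]
    - [0.028,-0.088,-0.01,0,0,0,0]
    - [0.036,-0.113,-0.01,0,0,0,0]

```text
t: 13.28
position: [0.5421, -0.1393, 0.2014]
tool_rot: [-3.142, 0.002, -0.042]
wrist_force: [-0.2, -0.1, -4.1]
grip_width: 0.0169
```

>>> send_rows:
  moves:
    - [0.008,-0.025,0,0,0,1.5,0]
    - [0.016,-0.05,0,0,0,3.5,0]
    - [0.024,-0.075,0,0,0,5.5,0]
    - [0.031,-0.097,0,0,0,7,0]
    - [0.035,-0.109,0,0,0,7.6,0]

```text
t: 13.7
position: [0.5822, -0.0292, 0.2009]
tool_rot: [-3.141, 0.003, -0.172]
wrist_force: [0.4, 0.2, -5.4]
grip_width: 0.0171
```

>>> send_rows:
  moves:
    - [0,0,0,0,0,0,0]
    - [0,0,0,0,0,0,0]

```text
t: 13.87
position: [0.5814, -0.0324, 0.2013]
tool_rot: [3.14, 0.002, -0.172]
wrist_force: [-0.2, -0.1, -4.1]
grip_width: 0.0168
```

```bash
python3 go.py .5817 -.0324 .130 -10; python3 - <<'E'
from m import *
im,d,ci=look('wrist','w6.png'); P=cloud(d,ci); h=cv2.cvtColor(im,cv2.COLOR_RGB2HSV).astype(int)
k=(d>0)&(h[...,0]>18)&(h[...,0]<35)&(h[...,1]>140)&(P[...,2]>.095)&(P[...,2]<.125)&(np.hypot(P[...,0]-.588,P[...,1]-.011)<.04)
p=P[k]; rect(p,'yellow'); rect(p[p[:,2]>.109],'yellow top')
E
```

```text
t 13.87 pos [ 0.5814 -0.0324  0.2013] rpy [ 1.7993e+02  1.3000e-01 -9.8600e+00] F [-0.2 -0.1 -4.1] w 0.0168
shift mm [ 0.4 -0.1 71.3] turn [0.07 0.13 0.14]
yellow 570 c [0.5891 0.0107] size [0.0082 0.0359] ang 80.14 z [0.0972 0.1135 0.115 ]
yellow top 449 c [0.589  0.0107] size [0.0081 0.0358] ang 80.14 z [0.1112 0.1138 0.1151]
```

View pics/w6.png

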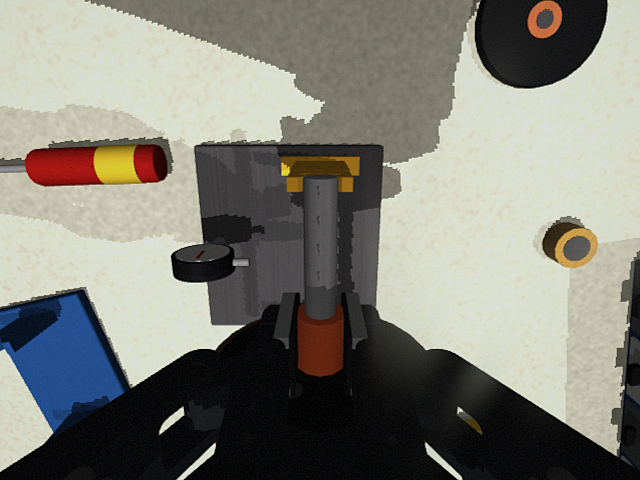

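The axle end at (320,180) is in line with the yellow post's notch. That post puts the seat at (0.5777, -0.0533), the target I used. Lowering now.

>>> send_rows:
  moves:
    - [0,0,0.015,0,0,0,0]
    - [0,0,0.032,0,0,0,0]
    - [0,0,0.048,0,0,0,0]
    - [0,0,0.06,0,0,0,0]
    - [0,0,0.068,0,0,0,0]

```text
t: 14.33
position: [0.5809, -0.0344, 0.1332]
tool_rot: [3.141, 0.002, -0.176]
wrist_force: [0.5, 0.1, -4.9]
grip_width: 0.0172
```

>>> send_rows:
  moves:
    - [0,0,0.003,0,0,0,0]
    - [0,0,0.003,0,0,0,0]

```text
t: 14.5
position: [0.5816, -0.0337, 0.1313]
tool_rot: [3.141, 0.001, -0.175]
wrist_force: [-0.3, 0.0, -4.7]
grip_width: 0.0175
```

```bash
python3 go.py .5815 -.0324 .1188 -10
```

```text
t 14.5 pos [ 0.5816 -0.0337  0.1313] rpy [ 1.7997e+02  5.0000e-02 -1.0020e+01] F [-0.3  0.  -4.7] w 0.0175
shift mm [-0.4 -1.3 12.5] turn [ 0.03  0.05 -0.02]
```

>>> send_rows:
  moves:
    - [0,-0.001,0.002,0,0,0,0]
    - [0,-0.001,0.004,0,0,0,0]
    - [0,-0.001,0.006,0,0,0,0]
    - [0,-0.001,0.008,0,0,0,0]
    - [0,-0.001,0.01,0,0,0,0]

```text
t: 14.92
position: [0.5823, -0.032, 0.1219]
tool_rot: [-3.141, -0.0, -0.174]
wrist_force: [-1.1, -0.6, 2.1]
grip_width: 0.0173
```

>>> send_rows:
  moves:
    - [0,0,0.0005,0,0,0,0]
    - [0,0,0.001,0,0,0,0]
    - [0,0,0.0015,0,0,0,0]
    - [0,0,0.0015,0,0,0,0]

```text
t: 15.25
position: [0.5822, -0.032, 0.1215]
tool_rot: [-3.14, -0.0, -0.174]
wrist_force: [-5.1, 2.5, 10.6]
grip_width: 0.0175
```

>>> send_rows:
  moves:
    - [-0.0005,0,0,0,0,0,0]
    - [-0.001,0,0,0,0,0,0]
    - [-0.001,0,0.0003,0,0,0,0]
    - [-0.001,0,0.0003,0,0,0,0]

```text
t: 15.58
position: [0.5817, -0.032, 0.121]
tool_rot: [-3.141, -0.001, -0.174]
wrist_force: [-3.0, 0.5, 8.1]
grip_width: 0.0172
```

Seated at about the expected height, TCP 0.121. I'll release gradually and rise.

>>> send_rows:
  moves:
    - [0,0,0,0,0,0,0.15]
    - [0,0,0,0,0,0,0.25]
    - [0,0,0,0,0,0,0.35]
    - [0,0,0,0,0,0,0.6]
    - [0,0,0,0,0,0,0.8]
  squeeze: 20

```text
t: 16.0
position: [0.5813, -0.032, 0.1199]
tool_rot: [3.141, -0.0, -0.174]
wrist_force: [-0.3, -0.3, 0.1]
grip_width: 0.053
```

>>> send_rows:
  moves:
    - [0,0,0,0,0,0,1]
    - [0,0,0,0,0,0,1]
    - [0,0,0,0,0,0,1]
    - [0,0,0,0,0,0,1]
    - [0,0,0,0,0,0,1]

```text
t: 16.42
position: [0.5812, -0.032, 0.12]
tool_rot: [3.142, 0.0, -0.174]
wrist_force: [-0.7, 0.1, -0.1]
grip_width: 0.0855
```

>>> send_rows:
  moves:
    - [0,0,-0.015,0,0,0,1]
    - [0,0,-0.04,0,0,0,1]
    - [0,0,-0.075,0,0,0,1]
    - [0,0,-0.11,0,0,0,1]
    - [0,0,-0.15,0,0,0,1]

```text
t: 16.83
position: [0.5804, -0.032, 0.2707]
tool_rot: [3.141, 0.002, -0.174]
wrist_force: [0.5, -0.2, 0.3]
grip_width: 0.0854
```

>>> send_rows:
  moves:
    - [0,0,0,0,0,0,1]
    - [0,0,0,0,0,0,1]
    - [0,0,0,0,0,0,1]
    - [0,0,0,0,0,0,1]
    - [0,0,0,0,0,0,1]

```text
t: 17.25
position: [0.5805, -0.0318, 0.2686]
tool_rot: [3.141, 0.002, -0.174]
wrist_force: [0.3, 0.2, 0.5]
grip_width: 0.0853
```

```bash
python3 go.py .5815 -.0324 .27 -10; python3 - <<'E'
from m import *
im,d,ci=look('wrist','w7.png'); P=cloud(d,ci); h=cv2.cvtColor(im,cv2.COLOR_RGB2HSV).astype(int)
k=(d>0)&(np.hypot(P[...,0]-.578,P[...,1]+.0533)<.1); p=P[k]; h=h[k]
a=p-[.5777,-.0533,0]; x=a[:,0]*.985-a[:,1]*.1736; y=a[:,0]*.1736+a[:,1]*.985
m=(abs(x)<.008)&(abs(p[:,2]-.115)<.0045); axis(p[m],'axle'); 
w=p[(p[:,2]>.135)&(p[:,2]<.158)&(abs(y)<.03)]; rect(w,'wheel')
for lo,hi in ((.032,.055),(.07,.085),(-.085,-.03)):
    j=m&(y>lo)&(y<hi); print(lo,j.sum(),'ztop',np.round(np.percentile(p[j][:,2],95),4) if j.sum() else '')
im,d,ci=look('top'); P=cloud(d,ci); np.savez('top.npz',im=im,d=d,P=P); cv2.imwrite('pics/t2.png',im[100:400,120:520,::-1].repeat(2,0).repeat(2,1))
E
```

```text
t 17.25 pos [ 0.5805 -0.0318  0.2686] rpy [ 1.7996e+02  1.3000e-01 -9.9700e+00] F [0.3 0.2 0.5] w 0.0853
shift mm [ 1.1  0.5 -1.4] turn [0.04 0.13 0.03]
axle 2398 mid [ 0.5781 -0.0531] L 0.1604 dir deg from y -9.85 zmax [0.1156 0.1178 0.1193]
wheel 2765 c [ 0.5781 -0.0525] size [0.0156 0.0749] ang 80.57 z [0.1369 0.1492 0.1553]
0.032 491 ztop 0.117
0.07 250 ztop 0.1169
-0.085 775 ztop 0.1168
```

View pics/w7.png

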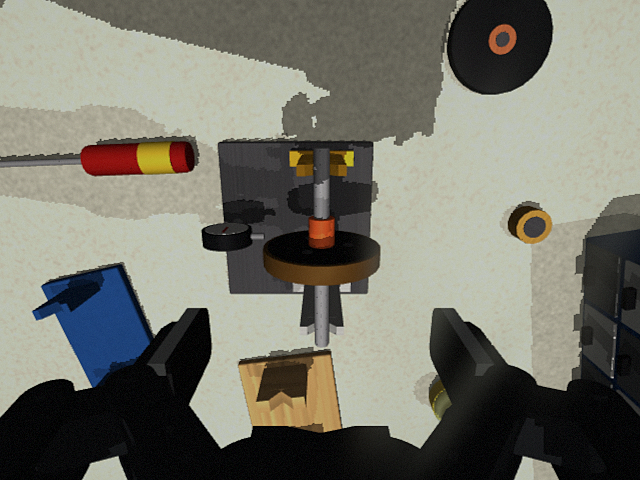

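The wheel's axle lies in both notches: middle at (0.5781, -0.0531), level (top z 117 mm on both sides), with the copper sleeve at (320,232) on the yellow post's side. Handing in.

```bash
python3 -c "
from h import *
print(env.job_done())"
```

```text
the job is handed in; nothing more can be done
None
```

I laid the setting bar in the farthest blue rack, then moved the wheel to the stand. Both were lowered into contact with their notches before I let go, and the job was handed in at about 17 s.

| Last wrist-camera check | Bar in rack | Wheel on stand |
|---|---|---|
| Middle from the seat, horizontally | within about 1 mm | under 1 mm |
| Height | axis about 60 mm (correct) | axle top 117 mm on both sides, about 1 mm above nominal |
| Yaw against its seat | 7.2° against about 7.2° | -9.85° against about -10° |

- **Copper sleeve:** it is on the yellow post's side.
- **Gripper:** it was open and clear of everything, with wrist force near 0 N.
- **Camera disagreement:** the top and wrist cameras differed by 2 to 3 mm in x. I used the wrist view for placing.
- **Not re-checked:** I did not measure the bar again after the wheel move, nor compare the other bench objects' positions at the end. The arm was not taken near any of them at low height.

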